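Seat a drilling template on its jig pin

ROBOT

A 7-joint arm with a two-finger parallel gripper is mounted at the origin on the work surface. World frame = base frame: x ahead of the robot, y to its left, z up, the work surface at z = 0. Lengths are in m, angles in rad, forces in N, time in s.
With the tool pointing down it reaches from about 0.425 to 1.025 m from the base axis. Payload 9.4 kg.
Tool frame: the origin (TCP) lies between the finger pads; the fingertips stand 17 mm ahead of it and the grasp point (between the pads) lies 2 mm behind it; z points along the fingers, y is the line along which they close (so a half turn about z gives the same grasp; the last joint's range is limited). The gripper opens to 85 mm and grips with 20 to 120 N. Pads are 22 mm wide; open, the fingers measure 114 mm over their backs; the gripper's body (76 mm by 85 mm) begins 54 mm behind the grasp point. The pads swing forward as they close: fully open they stand 13 mm farther back than shut.
Start: joints at [1.104, 0.599, -0.003, 1.599, 0.002, 0.943, -0.08], TCP at [0.275, -0.671, 0.248] pointing down, gripper open.
Joint ranges: [-2.57, 2.57], [-0.35, 1.97], [-1.29, 1.29], [0.11, 2.56], [-1.05, 4.19], [0.11, 1.86], [-2.63, 2.63]. Speed limits (rad/s): [2.22, 2.22, 3.01, 3.01, 3.14, 3.14, 3.14].

INTERFACE

Orientations are given as a 3x3 rotation matrix whose columns are the frame's x, y, z axes.
In Python, from plant import ctrl gives the robot as it stands.
- The arm moves only by the tool apply_moves, never from a script. Its argument "increments" is a list of rows, each an object of numbers: "tx", "ty", "tz": the shift along the tool's x, y, z in units of 40 mm (1.0 is 40 mm); "spin": the turn about the tool's z in units of 5 degrees (1.0 is 5 degrees). A call has 1 to 8 rows; each row shifts and turns the commanded pose from where the row before left it, along the tool's axes as they then stand; what a row does not reach is not made up. A row lasts 1/8 s, in which the tool goes at most 62.5 mm and 10.7 degrees, less where a joint would pass 70% of its speed; a pose out of reach is approached as far as the arm can. A call is refused whole if a number of a shift passes 1 or a number of a turn 1, either way. A call with a gripper value outside its range is refused whole. "jaw" is the closure, from 0 (fully open) to 1 (shut), set as the call begins (left out, the last holds). The fingers move at their own pace and stop on an object; "squeeze" is the grip in N (left out, the last holds). Time passes only in rows, so rows that do not move let the fingers close. It gives the time, the measured TCP pose, the force, the opening and the grip force at its end, in the units of the state.
- ctrl.observe(): the state, without advancing time (a new reading comes with each control period).
- ctrl.snapshot(name): name is "side" or "top" or "wrist"; returns a dict with "image" (420x560x3 uint8, red, green, blue), "fx", "fy", "cx", "cy" (pixels), "R" (3x3) and "t" (3): a world point X has camera coordinates R X + t; the wrist camera has in their place "tool_from_camera" (4x4, takes a point from camera to tool coordinates, whose origin is the TCP and whose axes are the flange's). Camera axes: x right, y down, z forward; pixel columns grow to the right and rows downward; lengths in m; the calibration is good to about 2 mm. The wrist camera is an equidistant fisheye: a pixel r from the principal point sees the ray r / f radians off the axis. A picture is of the moment at which its call begins: read the wrist's pose just before it. There is no depth.
- ctrl.finish_job(): hands the job in; it is judged then, once.
The state is a dict: "time": time; "joint_pos": joint angles; "qd": joint speeds; "tau": joint torques, N m; "eef_pos": TCP position; "ee_rot": TCP orientation; "wrist_force": force on the tool from outside, world axes, zero at the start; "moment": the same for the moment, N m; "width": finger opening in m; "finger_force": force on a finger pad.
Only numpy, scipy, OpenCV 4.12 (cv2) and the standard library are available. Lean on these libraries where they do the work, as an engineer would, in place of code of your own. Each camera call takes 0.05 s, during which the arm holds its last target. There are 200 camera calls.

TASK

Pick up the aluminium drilling template by its wooden grip block and set it by hand on the plywood jig with its long edge against the fence, the big hole towards the end of the jig where the pin stands. Slide it lightly along the fence until the hole finds the pin and the template drops over it, then leave it lying flat on the bed and square to the fence. Never press or push it hard against the jig, and do not disturb the other things on the bench.

Things in the scene. Friction and masses are not known exactly. Their poses are not given: they have to be found in the camera images.
- template: loose aluminium plate 90 (x) x 160 (y) x 6 mm, about 0.28 kg, with a wooden grip block on top. Origin: centre of the plate's underside, z up. The long edge at x = +45 mm goes against the fence, 35 mm from the hole's centre. Two small 8 mm drill holes near its -y end are not for the pin. Starts flat on the bench, turned at most 40 degrees from the jig
- template_hole (a point): centre of the template's round hole for the pin, 13 mm in diameter, right through, at the plate's underside: x = +10, y = +45, z = 0 mm of the template; axes as the template's
- template_grip (a point): where to grasp: inside the wooden block, at x = +10, y = 0, z = +34 mm of the template, 12 mm below the block's top. The block is 55 mm long (x) and 24 mm wide (y; the fingers close along y) and reaches from 6 to 46 mm above the underside; axes as the template's
- jig: fixed jig: plywood bed 150 (x) x 270 (y) x 15 mm thick, with a dark wooden fence along its +x edge (away from the robot), 20 mm thick and 22 mm high above the bed, inner face at x = +55 mm. Origin: centre of the bed's underside, z up. A rigid steel pin, 10 mm in diameter with a tapered tip 6 mm across, stands 8 mm above the bed in a black slot
- jig_slot (a point): middle of the slot, on the bed's top: x = +20, y = +40, z = +15 mm of the jig, 35 mm from the fence's face; axes as the jig's. The pin stands on the slot's line (x = 0 here), locked anywhere from 20 mm to the -y side to 20 mm to the +y side of this point: its place is not measured. A template resting on the pin's tip is 8 mm above the bed there
- screw_jar: a small lidded glass jar, 38 mm across and 55 mm tall; bystander, loose; origin at the centre of its underside
- tape_roll: a roll of grey tape, 84 mm across and 48 mm high; bystander, loose; origin at the centre of its underside
- screwdriver: a screwdriver lying on the bench; bystander, loose
- wrench: a steel wrench lying on the bench; bystander, loose
- offcut: a wooden offcut 120 x 45 x 35 mm; bystander, loose; origin at the centre of its underside
- pliers: pliers with orange grips, about 160 mm long, lying flat; bystander, loose
- plastic_cup: a low white plastic bowl, 90 mm across and 50 mm high; bystander, loose; origin at the centre of its underside

How it is judged:
By the outcome, as a careful person would: the job done as asked, in the order asked, and still so for the second after the job is handed in, with the robot touching nothing.
It also fails if it takes over 64 s, if anything falls off the work surface, if the arm or the gripper's body presses on something with over 40 N, if the wrist force passes 120 N, or if a joint passes its speed limit or range.

## Working session

There is one attempt and no reset: what is moved stays moved. The work goes in short steps, Python scripts to look and compute and a tool call to move; the robot and the scene stay as the last step left them, time stands still between calls to the robot, and variables do not carry over. Pictures are saved under pics/ and viewed, at most 10 in all, crops included, and the job is handed in when it is done.

Besides the shell and the picture viewer there is one more tool, called after "Emit:" as a command line: name --argument value ..., lists and objects as JSON in quotes. apply_moves: Moves the arm, as the interface text tells. Its arguments: {"type":"object","properties":{"increments":{"type":"array"},"jaw":{"type":"number"},"squeeze":{"type":"number"}},"required":["increments"]}

```bash
mkdir -p pics; ls
python3 - <<'E'
from plant import ctrl
import cv2,numpy as np
s=ctrl.observe();print(s['time'],s['eef_pos'],np.round(s['ee_rot'],3))
for n in ['top','side']:
    d=ctrl.snapshot(n);cv2.imwrite(f'pics/{n}0.png',d['image'][:,:,::-1])
    print(n,d['fx'],d['cx'],d['cy'],np.round(d['R'],3).tolist(),d['t'])
E
```

```text
pics
0.0 [ 0.27534333 -0.6701887   0.2474212 ] [[ 0.925  0.38  -0.001]
 [ 0.38  -0.925  0.001]
 [-0.    -0.002 -1.   ]]
top 458.1995197529736 280.8044052633124 216.82831088848732 [[-0.009, -1.0, -0.007], [-0.994, 0.01, -0.108], [0.108, 0.006, -0.994]] [0.00917793 0.50678728 1.38665273]
side 494.0053820019375 278.403769118131 205.02100962737978 [[-0.921, -0.39, 0.018], [-0.282, 0.632, -0.721], [0.27, -0.669, -0.692]] [0.47389407 0.17371983 1.198904  ]
```

View pics/top0.png

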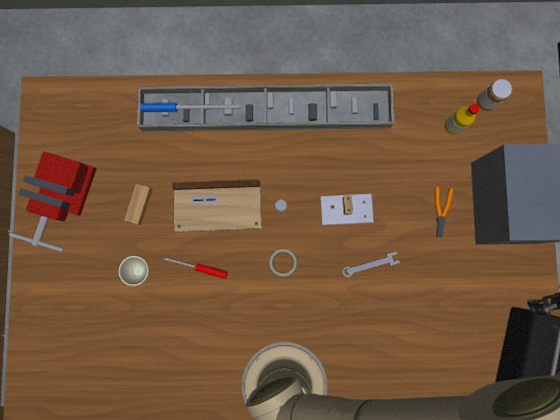

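View pics/side0.png

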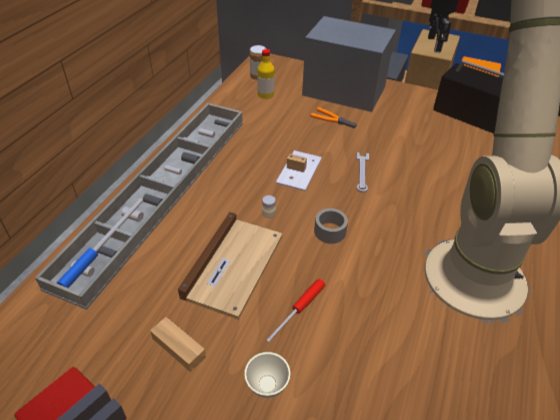

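The top view shows the template at about px (347,209) with its big hole at (333,207), and the jig spans (174..261, 181..230) with the pin and slot near (204,200). The screw jar sits between them at (281,205). The side view agrees.

```bash
cat > h.py <<'E'
from plant import ctrl
import cv2,numpy as np
def ray(d,px,z):
    px=np.atleast_2d(np.array(px,float))
    v=np.c_[(px[:,0]-d['cx'])/d['fx'],(px[:,1]-d['cy'])/d['fy'],np.ones(len(px))]
    R=np.array(d['R']);C=-R.T@np.array(d['t']);w=v@R
    return C+w*((z-C[2])/w[:,2])[:,None]
E
python3 - <<'E'
from h import *
d=ctrl.snapshot('top');im=d['image'];hsv=cv2.cvtColor(im,cv2.COLOR_RGB2HSV)
def big(m,box):
    x0,y0,x1,y1=box;q=np.zeros_like(m);q[y0:y1,x0:x1]=m[y0:y1,x0:x1]
    c=max(cv2.findContours(q,cv2.RETR_EXTERNAL,cv2.CHAIN_APPROX_NONE)[0],key=cv2.contourArea);return c[:,0,:]
def rect(w,name):
    r=cv2.minAreaRect((w[:,:2]*1000).astype(np.float32));print(name,np.round(r[0],1),np.round(r[1],1),round(r[2],2))
print('px plate',hsv[215,340],'bed',hsv[215,230],'bench',hsv[240,310],'fence',hsv[184,220],'hole',hsv[207,333])
m=((hsv[...,1]<60)&(hsv[...,2]>120)).astype(np.uint8);c=big(m,(305,180,390,240));rect(ray(d,c,.006),'template')
m=((hsv[...,2]>165)&(hsv[...,0]<30)&(hsv[...,1]<140)).astype(np.uint8);m=cv2.morphologyEx(m,cv2.MORPH_CLOSE,np.ones((5,5)));c=big(m,(160,170,270,240));rect(ray(d,c,.015),'bed')
m=(hsv[...,2]<90).astype(np.uint8);c=big(m,(165,172,268,192));rect(ray(d,c,.037),'fence')
a=cv2.resize(im[170:240,165:265],None,fx=5.6,fy=5.6,interpolation=cv2.INTER_CUBIC)
b=cv2.resize(im[180:235,310:385],None,fx=7,fy=7,interpolation=cv2.INTER_CUBIC)
a=cv2.copyMakeBorder(a[:, :],0,0,0,0,cv2.BORDER_CONSTANT)
b=cv2.resize(b,(300,220));a=cv2.resize(a,(490,343));o=np.zeros((343,790,3),np.uint8);o[:,:490]=a;o[:220,490:]=b
cv2.imwrite('pics/c.png',o[:,:,::-1])
E
```

```text
px plate [115  38 196] bed [ 18  87 167] bench [ 15 153 127] fence [ 11 136  77] hole [ 15 162 107]
template [ 532.5 -201.9] [ 93.  162.2] 2.3
bed [531.9 201.5] [265.8 113.2] 89.42
fence [608.9 203.5] [ 22.1 266.4] 1.58
```

View pics/c.png

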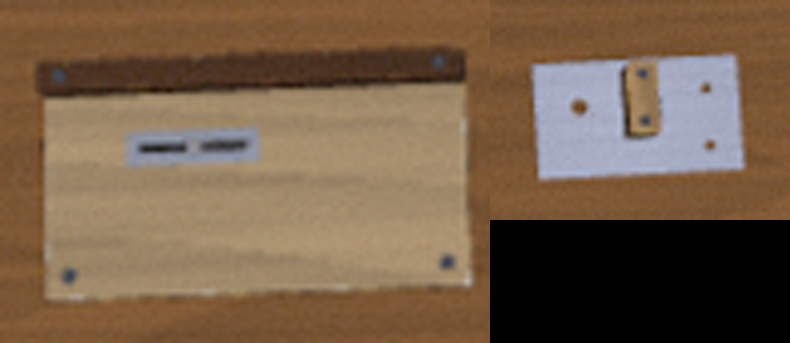

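The crop shows the slot's dark ends at crop x 138 to 248, with the pin at about (194,147), so the pin is near the slot's middle. The big hole is on the template's left (+y) end. I'll move over the template, going along y first to clear the grey box.

Emit:
apply_moves --increments '[{"tx": 0.367,"ty": -0.892},{"tx": 0.367,"ty": -0.892},{"tx": 0.367,"ty": -0.892},{"tx": 0.367,"ty": -0.892},{"tx": 0.367,"ty": -0.892},{"tx": 0.367,"ty": -0.892},{"tx": 0.367,"ty": -0.892}]' --jaw 0

```text
validation failed for argument at $.in...
```

Emit:
apply_moves --increments '[{"tx": 0.95,"ty": -0.24},{"tx": 0.95,"ty": -0.24},{"tx": 0.95,"ty": -0.24},{"tx": 0.95,"ty": -0.24},{"tx": 0.95,"ty": -0.24},{"tx": 0.95,"ty": -0.24},{"tx": 0.95,"ty": -0.24},{"tx": 0.95,"ty": -0.24}]'

```text
validation failed for argument at $.in...
```

Emit:
apply_moves --increments '[{"tx": 0.46,"ty": -0.14},{"spin": 1},{"spin": 1},{"spin": 1},{"spin": 1},{},{}]'

```text
validation failed for argument at $.in...
```

```bash
cat >> h.py <<'E'
def wrist():
    s=ctrl.observe();d=ctrl.snapshot('wrist');d['p']=np.array(s['eef_pos']);d['Rt']=np.array(s['ee_rot']);return d
def wray(d,px,z):
    px=np.atleast_2d(np.array(px,float));u=(px-[d['cx'],d['cy']])/[d['fx'],d['fy']]
    th=np.linalg.norm(u,axis=1)+1e-12;v=np.c_[u/th[:,None]*np.sin(th)[:,None],np.cos(th)]
    T=np.array(d['tool_from_camera']);C=d['p']+d['Rt']@T[:3,3];w=(v@T[:3,:3].T)@d['Rt'].T
    return C+w*((z-C[2])/w[:,2])[:,None]
E
python3 - <<'E'
from h import *
s=ctrl.observe();print(s['time'],s['eef_pos'],np.round(s['ee_rot'],4),s['wrist_force'],s['width'])
d=wrist();print(np.round(d['tool_from_camera'],3),d['fx']);cv2.imwrite('pics/w1.png',d['image'][:,:,::-1])
E
```

```text
0.15 [ 0.27538312 -0.67029629  0.24760387] [[ 9.25e-01  3.80e-01 -5.00e-04]
 [ 3.80e-01 -9.25e-01  1.10e-03]
 [-1.00e-04 -1.20e-03 -1.00e+00]] [-0.15645629  0.33661166 -0.7564274 ] 0.08544515720191931
[[-0.001 -0.947 -0.32   0.082]
 [ 1.    -0.002  0.002 -0.   ]
 [-0.002 -0.32   0.947 -0.126]
 [ 0.     0.     0.     1.   ]] 325.19226210127806
```

View pics/w1.png

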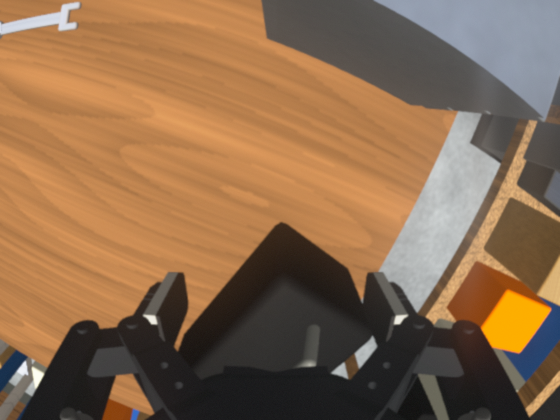

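The arm hasn't moved: this view still shows the start area, with the wrench at top left and the grey box at top right. The rows probably need all four keys.

Emit:
apply_moves --increments '[{"tx": 0.367,"ty": -0.892,"tz": 0,"spin": 0},{"tx": 0.367,"ty": -0.892,"tz": 0,"spin": 0},{"tx": 0.367,"ty": -0.892,"tz": 0,"spin": 0},{"tx": 0.367,"ty": -0.892,"tz": 0,"spin": 0},{"tx": 0.367,"ty": -0.892,"tz": 0,"spin": 0},{"tx": 0.367,"ty": -0.892,"tz": 0,"spin": 0},{"tx": 0.367,"ty": -0.892,"tz": 0,"spin": 0}]' --jaw 0

```text
time: 1.08
eef_pos: [0.2756, -0.3993, 0.2483]
ee_rot: [[0.925, 0.38, 0.0], [0.38, -0.925, -0.0], [0.0, 0.0, -1.0]]
wrist_force: [-0.2, -1.4, 0.1]
width: 0.0853
finger_force: 0.0
```

Emit:
apply_moves --increments '[{"tx": 0.95,"ty": -0.24,"tz": 0,"spin": 0},{"tx": 0.95,"ty": -0.24,"tz": 0,"spin": 0},{"tx": 0.95,"ty": -0.24,"tz": 0,"spin": 0},{"tx": 0.95,"ty": -0.24,"tz": 0,"spin": 0},{"tx": 0.95,"ty": -0.24,"tz": 0,"spin": 0},{"tx": 0.95,"ty": -0.24,"tz": 0,"spin": 0},{"tx": 0.95,"ty": -0.24,"tz": 0,"spin": 0},{"tx": 0.95,"ty": -0.24,"tz": 0,"spin": 0}]'

```text
time: 2.08
eef_pos: [0.5286, -0.2131, 0.2482]
ee_rot: [[0.925, 0.38, -0.0], [0.38, -0.925, -0.0], [-0.0, 0.0, -1.0]]
wrist_force: [0.2, -0.3, -0.9]
width: 0.0854
finger_force: 0.0
```

Emit:
apply_moves --increments '[{"tx": 0.46,"ty": -0.14,"tz": 0,"spin": 0},{"tx": 0,"ty": 0,"tz": 0,"spin": 1},{"tx": 0,"ty": 0,"tz": 0,"spin": 1},{"tx": 0,"ty": 0,"tz": 0,"spin": 1},{"tx": 0,"ty": 0,"tz": 0,"spin": 1},{"tx": 0,"ty": 0,"tz": 0,"spin": 0},{"tx": 0,"ty": 0,"tz": 0,"spin": 0}]'

```text
time: 2.95
eef_pos: [0.5422, -0.2021, 0.2483]
ee_rot: [[0.999, 0.042, -0.0], [0.042, -0.999, -0.0], [-0.0, 0.0, -1.0]]
wrist_force: [-0.1, 0.6, 0.9]
width: 0.0854
finger_force: 0.0
```

Run:
```python
from h import *
d=wrist();print(d['p'],np.round(d['Rt'],4));cv2.imwrite('pics/w2.png',d['image'][:,:,::-1])
hsv=cv2.cvtColor(d['image'],cv2.COLOR_RGB2HSV);print(hsv[::60,::80].tolist()[3])
```

```text
[ 0.54223002 -0.20207785  0.24826859] [[ 9.991e-01  4.220e-02 -3.000e-04]
 [ 4.220e-02 -9.991e-01 -1.000e-04]
 [-3.000e-04  1.000e-04 -1.000e+00]]
[[18, 92, 203], [6, 31, 163], [14, 148, 143], [120, 15, 219], [114, 22, 227], [14, 148, 148], [14, 156, 152]]
```

View pics/w2.png

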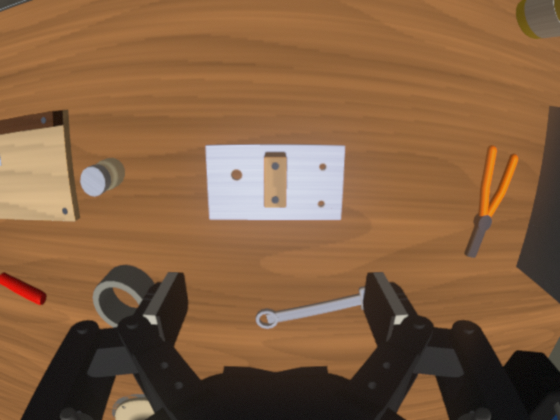

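The wrist view shows the plate at (206..345, 145..220), the big hole at (236,175) and the grip block at (275,180). The wrench and jar are clear of it.

```bash
cat > t.py <<'E'
from h import *
def tmpl(d,z,box=(190,120,365,240)):
    hsv=cv2.cvtColor(d['image'],cv2.COLOR_RGB2HSV);x0,y0,x1,y1=box
    m=np.zeros(hsv.shape[:2],np.uint8);m[y0:y1,x0:x1]=((hsv[...,1]<60)&(hsv[...,2]>130))[y0:y1,x0:x1]
    cs,h=cv2.findContours(m,cv2.RETR_CCOMP,cv2.CHAIN_APPROX_NONE)
    i=max(range(len(cs)),key=lambda k:cv2.contourArea(cs[k]))
    w=wray(d,cs[i][:,0],z)*1000
    r=cv2.minAreaRect(w[:,:2].astype(np.float32));print('plate',np.round(r[0],1),np.round(r[1],1),round(r[2],2))
    for k,c in enumerate(cs):
        if h[0][k][3]==i and len(c)>5:
            q=wray(d,c[:,0],z)*1000;(cx,cy),rad=cv2.minEnclosingCircle(q[:,:2].astype(np.float32));print(' inner',round(cx,1),round(cy,1),'r',round(rad,1))
E
python3 - <<'E'
from t import *
d=wrist();tmpl(d,.006)
hsv=cv2.cvtColor(d['image'],cv2.COLOR_RGB2HSV)
m=np.zeros((420,560),np.uint8);m[140:215,255:300]=((hsv[...,1]>80)&(hsv[...,2]>150))[140:215,255:300]
c=max(cv2.findContours(m,0,1)[0],key=cv2.contourArea);w=wray(d,c[:,0],.046)*1000
print(cv2.minAreaRect(w[:,:2].astype(np.float32)))
E
```

```text
plate [ 535.1 -202.7] [ 92.  161.8] 2.2
 inner 512.8 -258.5 r 4.1
 inner 544.0 -157.8 r 6.8
 inner 557.7 -256.5 r 3.7
 inner 538.8 -202.2 r 35.1
((545.8391723632812, -202.05029296875), (52.591434478759766, 21.56134796142578), 2.8060922622680664)
```

Emit:
apply_moves --increments '[{"tx": 0.075,"ty": 0,"tz": 0.9,"spin": 0},{"tx": 0,"ty": 0,"tz": 0.9,"spin": 0},{"tx": 0,"ty": 0,"tz": 0.9,"spin": 0},{"tx": 0,"ty": 0,"tz": 0.9,"spin": 0},{"tx": 0,"ty": 0,"tz": 0.9,"spin": 0},{"tx": 0,"ty": 0,"tz": 0.5,"spin": 0},{"tx": 0,"ty": 0,"tz": 0.4,"spin": 0},{"tx": 0,"ty": 0,"tz": 0,"spin": 0}]'

```text
time: 4.05
eef_pos: [0.5451, -0.2016, 0.0314]
ee_rot: [[0.999, 0.041, -0.002], [0.041, -0.999, 0.0], [-0.002, -0.001, -1.0]]
wrist_force: [-0.2, 0.2, 0.7]
width: 0.0853
finger_force: 0.0
```

Emit:
apply_moves --increments '[{"tx": 0,"ty": 0,"tz": 0,"spin": 0},{"tx": 0,"ty": 0,"tz": 0,"spin": 0},{"tx": 0,"ty": 0,"tz": 0,"spin": 0},{"tx": 0,"ty": 0,"tz": 0,"spin": 0},{"tx": 0,"ty": 0,"tz": 0,"spin": 0},{"tx": 0,"ty": 0,"tz": 0,"spin": 0},{"tx": 0,"ty": 0,"tz": 0,"spin": 0},{"tx": 0,"ty": 0,"tz": 0,"spin": 0}]' --jaw 1 --squeeze 50

```text
time: 5.05
eef_pos: [0.5458, -0.2017, 0.033]
ee_rot: [[0.999, 0.041, 0.001], [0.041, -0.999, -0.0], [0.001, 0.0, -1.0]]
wrist_force: [-0.5, 1.5, 5.4]
width: 0.0231
finger_force: 50.3
```

Emit:
apply_moves --increments '[{"tx": 0,"ty": 0,"tz": -0.5,"spin": 0},{"tx": 0,"ty": 0,"tz": -0.9,"spin": 0},{"tx": 0,"ty": 0,"tz": -0.9,"spin": 0},{"tx": 0,"ty": 0,"tz": -0.9,"spin": 0},{"tx": 0,"ty": 0,"tz": -0.9,"spin": 0},{"tx": -0.5,"ty": -0.5,"tz": -0.4,"spin": 0},{"tx": -0.5,"ty": -0.9,"tz": 0,"spin": 0},{"tx": -0.5,"ty": -0.9,"tz": 0,"spin": 0}]'

```text
time: 6.05
eef_pos: [0.4807, -0.1114, 0.2125]
ee_rot: [[0.999, 0.04, 0.0], [0.04, -0.999, 0.0], [0.0, -0.0, -1.0]]
wrist_force: [0.3, 0.9, -2.9]
width: 0.0233
finger_force: 49.6
```

Emit:
apply_moves --increments '[{"tx": -0.5,"ty": -0.9,"tz": 0,"spin": 0},{"tx": -0.5,"ty": -0.9,"tz": 0,"spin": 0},{"tx": 0,"ty": -0.9,"tz": 0,"spin": 0},{"tx": 0,"ty": -0.9,"tz": 0,"spin": 0},{"tx": 0,"ty": -0.9,"tz": 0,"spin": 0},{"tx": 0,"ty": -0.9,"tz": 0,"spin": 0},{"tx": 0,"ty": -0.9,"tz": 0,"spin": 0},{"tx": 0,"ty": -0.9,"tz": 0,"spin": 0}]'

```text
time: 7.05
eef_pos: [0.4297, 0.1749, 0.2123]
ee_rot: [[0.999, 0.041, -0.0], [0.041, -0.999, -0.0], [-0.0, 0.0, -1.0]]
wrist_force: [0.3, -1.2, -3.1]
width: 0.0234
finger_force: 49.6
```

Emit:
apply_moves --increments '[{"tx": 0,"ty": -0.5,"tz": 0,"spin": 0},{"tx": 0,"ty": 0,"tz": 0,"spin": 0},{"tx": 0,"ty": 0,"tz": 0,"spin": 0}]'

```text
time: 7.42
eef_pos: [0.429, 0.193, 0.2122]
ee_rot: [[0.999, 0.04, -0.001], [0.04, -0.999, -0.001], [-0.001, 0.001, -1.0]]
wrist_force: [0.1, -0.7, -2.9]
width: 0.0233
finger_force: 49.6
```

Run:
```python
from h import *
d=wrist();print(d['p'],np.round(d['Rt'],4));cv2.imwrite('pics/w3.png',d['image'][:,:,::-1]);np.save('w3.npy',d,allow_pickle=True)
```

```text
[0.42898699 0.1930187  0.21215162] [[ 9.992e-01  4.040e-02 -6.000e-04]
 [ 4.040e-02 -9.992e-01 -7.000e-04]
 [-6.000e-04  7.000e-04 -1.000e+00]]
```

View pics/w3.png

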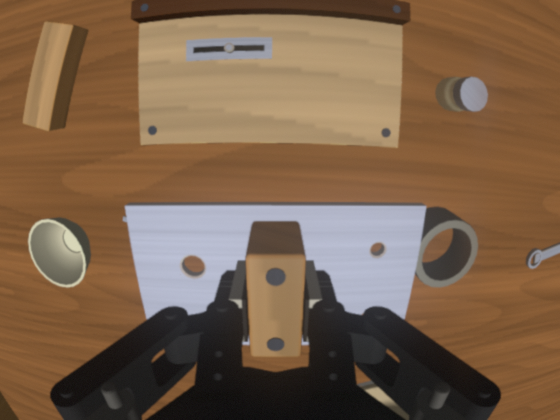

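The wrist view shows the bed at (139..404, 18..147), with the fence base on a curve near y = 15–25. The slot runs (193..265, 47) with the pin at (229,47). The held plate has its far edge at y ≈ 205 and its hole at (193,265).

Run:
```python
from h import *
d=np.load('w3.npy',allow_pickle=True).item();im=d['image'];hsv=cv2.cvtColor(im,cv2.COLOR_RGB2HSV);g=cv2.cvtColor(im,cv2.COLOR_RGB2GRAY).astype(float)
g=cv2.GaussianBlur(g,(3,3),0)
def edge_rows(cols,r0,r1,sgn):  # subpixel strongest vertical gradient
    o=[]
    for c in cols:
        q=sgn*np.diff(g[r0:r1,c]);k=int(q.argmax())
        if 0<k<len(q)-1:
            a,b,e=q[k-1:k+2];k=k+.5*(a-e)/(a-2*b+e)
        o.append((c,r0+k+.5))
    return np.array(o)
def fit(w,name):
    w=w[:,:2]*1000
    for _ in range(3):
        p=np.polyfit(w[:,1],w[:,0],1);r=w[:,0]-np.polyval(p,w[:,1]);w=w[abs(r)<max(1,2*r.std())]
    print(name,'x at y=200: %.1f'%np.polyval(p,200),'yaw deg %.2f'%np.degrees(-np.arctan(p[0])),'res %.2f'%r.std(),len(w),w[:,1].min().round(),w[:,1].max().round());return p
f=fit(wray(d,edge_rows(range(160,390,3),8,30,1),.015),'fence base')
ft=fit(wray(d,edge_rows(range(160,390,3),8,30,1),.037),'(as top)')
n=fit(wray(d,edge_rows(range(165,380,3),135,152,-1),.015),'bed near')
for y in (110,): 
  for c0,c1,s in ((132,148,1),(395,410,-1)):
    P=[]
    for r in range(40,120,4):
        q=s*np.diff(g[r,c0:c1]);P.append((c0+q.argmax()+.5,r))
    w=wray(d,P,.015)[:,:2]*1000;p=np.polyfit(w[:,0],w[:,1],1);print('end y at x=540: %.1f yaw %.2f'%(np.polyval(p,540),np.degrees(np.arctan(p[0]))))
m=g[42:54,185:275];dark=(m<70).any(0);k=np.where(dark)[0]+185;print('slot cols',k.min(),k.max(),'light inside',[c for c in range(k.min(),k.max()) if c not in k])
print(np.round(g[44:52,220:240]).astype(int))
print('slot mid',wray(d,[[(k.min()+k.max())/2,47.5]],.015)*1000,'pin tip',wray(d,[[229,47.5]],.023)*1000)
# held plate
pz=d['p'][2]-.032-0.0+.006-.002+.002
for z in (.184,.1865,.189):
    e=fit(wray(d,edge_rows(range(140,415,4),197,212,1),z),'plate far z%.4f'%z)
    mm=((hsv[...,1]>60)).astype(np.uint8)[250:280,178:208];c=max(cv2.findContours(mm,0,1)[0],key=cv2.contourArea)[:,0]+[178,250]
    q=wray(d,c,z)[:,:2]*1000;print(' hole',cv2.minEnclosingCircle(q.astype(np.float32)))
    L=wray(d,[[127,205],[425,205]],z)*1000;print(' corners',L.round(1).tolist(),np.linalg.norm(L[0]-L[1]))
```

```text
fence base x at y=200: 604.5 yaw deg 1.49 res 0.10 77 85.0 316.0
(as top) x at y=200: 598.2 yaw deg 1.49 res 0.09 77 93.0 307.0
bed near x at y=200: 474.1 yaw deg 1.49 res 0.24 72 88.0 307.0
end y at x=540: 337.8 yaw 1.56
end y at x=540: 67.9 yaw 1.68
slot cols 195 262 light inside [223, 224, 225, 226, 227, 228, 229, 230, 231, 232, 233, 234]
[[149 149 148 147 147 146 145 145 146 146 145 144 145 143 138 135 134 133
  133 133]
 [128 127 126 129 135 141 146 149 150 150 149 146 142 132 117 105 100  99
   99  99]
 [ 91  90  92 104 123 140 149 152 153 152 152 150 142 126 101  80  71  70
   70  70]
 [ 61  62  68  88 118 140 150 153 153 154 154 151 143 125  95  70  59  57
   58  58]
 [ 52  53  59  82 114 138 148 152 153 154 154 150 141 121  91  67  57  56
   56  56]
 [ 53  54  60  78 106 130 143 149 152 152 151 146 135 114  89  71  65  65
   66  66]
 [ 67  68  72  83 103 124 138 144 147 147 144 138 128 114 101  94  93  94
   96  96]
 [100 101 103 109 119 131 138 140 138 136 132 128 126 126 128 129 130 132
  133 134]]
slot mid [[568.6068296  243.17989909  15.        ]] pin tip [[567.18410663 241.54018161  23.        ]]
plate far z0.1840 x at y=200: 462.3 yaw deg 2.13 res 0.03 69 122.0 265.0
 hole ((427.0279235839844, 237.2620849609375), 5.729580402374268)
 corners [[459.7, 273.1, 184.0], [465.8, 113.6, 184.0]] 159.54949317556813
plate far z0.1865 x at y=200: 463.1 yaw deg 2.13 res 0.03 69 123.0 264.0
 hole ((428.3929443359375, 236.5994873046875), 5.636735916137695)
 corners [[460.5, 271.8, 186.5], [466.6, 115.0, 186.5]] 156.964183726477
plate far z0.1890 x at y=200: 463.9 yaw deg 2.13 res 0.03 69 124.0 263.0
 hole ((429.75799560546875, 235.93692016601562), 5.543900489807129)
 corners [[461.3, 270.6, 189.0], [467.3, 116.3, 189.0]] 154.37887427738573
```

Jig from the wrist view: the fence face is at x = 604.5 at y = 200, with yaw 1.49°. Bed width measures 130.4 against 130 and length 269.9 against 270, so both check. The pin is near (568, 241.5). The held plate's yaw is 2.13°, its edge is about 34 mm ahead of the TCP and its hole about 44.5 mm in +y. Next I'll turn it square and go above the bed, 6 mm off the fence, with the hole 10 mm short of the pin.

Emit:
apply_moves --increments '[{"tx": 0,"ty": 0,"tz": 0,"spin": 0.13},{"tx": 0.84,"ty": 0.06,"tz": 0,"spin": 0},{"tx": 0.84,"ty": 0.06,"tz": 0,"spin": 0},{"tx": 0.84,"ty": 0.06,"tz": 0,"spin": 0},{"tx": 0.84,"ty": 0.06,"tz": 0,"spin": 0},{"tx": 0,"ty": 0,"tz": 0.9,"spin": 0},{"tx": 0,"ty": 0,"tz": 0.9,"spin": 0},{"tx": 0,"ty": 0,"tz": 0.9,"spin": 0}]'

```text
time: 8.48
eef_pos: [0.5642, 0.1874, 0.1032]
ee_rot: [[1.0, 0.028, 0.0], [0.028, -1.0, -0.0], [0.0, 0.0, -1.0]]
wrist_force: [0.5, -0.9, -3.0]
width: 0.0235
finger_force: 49.8
```

Emit:
apply_moves --increments '[{"tx": 0,"ty": 0,"tz": 0.5,"spin": 0},{"tx": 0,"ty": 0,"tz": 0,"spin": 0},{"tx": 0,"ty": 0,"tz": 0,"spin": 0},{"tx": 0,"ty": 0,"tz": 0,"spin": 0}]'

```text
time: 8.98
eef_pos: [0.5646, 0.1883, 0.0854]
ee_rot: [[1.0, 0.029, 0.002], [0.029, -1.0, 0.001], [0.002, -0.001, -1.0]]
wrist_force: [-0.2, -0.1, -2.7]
width: 0.0235
finger_force: 49.5
```

Run:
```python
from h import *
s=ctrl.observe();print(s['eef_pos'],s['wrist_force'],s['moment'],np.degrees(np.arctan2(s['ee_rot'][1][0],s['ee_rot'][0][0])))
d=wrist();cv2.imwrite('pics/w4.png',d['image'][:,:,::-1]);np.save('w4.npy',d,allow_pickle=True)
```

```text
[0.56456598 0.18832396 0.08541444] [-0.22555659 -0.13887365 -2.67415526] [-0.01985597 -0.00879282  0.02409604] 1.6621922184041955
```

View pics/w4.png

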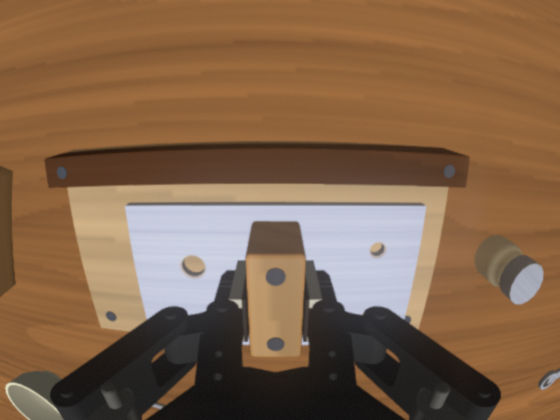

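The plate hangs square over the bed. Its far edge is at y ≈ 205 px, parallel to the fence front at y ≈ 185 px. I'll lower it to just above pin-tip height, then creep to the fence.

Emit:
apply_moves --increments '[{"tx": 0,"ty": 0,"tz": 0.35,"spin": 0},{"tx": 0,"ty": 0,"tz": 0.31,"spin": 0},{"tx": 0.05,"ty": 0,"tz": 0,"spin": 0},{"tx": 0.05,"ty": 0,"tz": 0,"spin": 0},{"tx": 0,"ty": 0,"tz": 0,"spin": 0},{"tx": 0,"ty": 0,"tz": 0,"spin": 0}]'

```text
time: 9.78
eef_pos: [0.568, 0.1884, 0.058]
ee_rot: [[1.0, 0.029, 0.0], [0.029, -1.0, 0.0], [0.0, -0.0, -1.0]]
wrist_force: [-0.5, -0.5, -3.2]
width: 0.0235
finger_force: 49.7
```

Emit:
apply_moves --increments '[{"tx": 0.025,"ty": 0,"tz": 0,"spin": 0},{"tx": 0,"ty": 0,"tz": 0,"spin": 0},{"tx": 0,"ty": 0,"tz": 0,"spin": 0}]'

```text
time: 10.15
eef_pos: [0.5689, 0.1884, 0.0579]
ee_rot: [[1.0, 0.029, -0.0], [0.029, -1.0, -0.0], [-0.0, 0.0, -1.0]]
wrist_force: [0.4, -0.2, -3.2]
width: 0.0234
finger_force: 49.7
```

Emit:
apply_moves --increments '[{"tx": 0.02,"ty": 0,"tz": 0,"spin": 0},{"tx": 0,"ty": 0,"tz": 0,"spin": 0},{"tx": 0,"ty": 0,"tz": 0,"spin": 0}]'

```text
time: 10.52
eef_pos: [0.5697, 0.1884, 0.0578]
ee_rot: [[1.0, 0.029, -0.0], [0.029, -1.0, -0.0], [-0.0, 0.0, -1.0]]
wrist_force: [0.2, 0.5, -3.7]
width: 0.0235
finger_force: 49.7
```

Emit:
apply_moves --increments '[{"tx": 0.02,"ty": 0,"tz": 0,"spin": 0},{"tx": 0,"ty": 0,"tz": 0,"spin": 0},{"tx": 0,"ty": 0,"tz": 0,"spin": 0}]'

```text
time: 10.9
eef_pos: [0.5701, 0.1884, 0.0578]
ee_rot: [[1.0, 0.029, -0.001], [0.029, -1.0, -0.0], [-0.001, 0.0, -1.0]]
wrist_force: [-2.8, 1.0, -2.6]
width: 0.023
finger_force: 49.8
```

Light fence contact (−2.8 N). Now I'll lower onto the pin tip.

Emit:
apply_moves --increments '[{"tx": 0,"ty": 0,"tz": 0.03,"spin": 0},{"tx": 0,"ty": 0,"tz": 0,"spin": 0},{"tx": 0,"ty": 0,"tz": 0,"spin": 0}]'

```text
time: 11.28
eef_pos: [0.5702, 0.1883, 0.0565]
ee_rot: [[1.0, 0.029, -0.001], [0.029, -1.0, -0.0], [-0.001, 0.0, -1.0]]
wrist_force: [-3.3, 0.2, -2.8]
width: 0.0234
finger_force: 49.7
```

Run:
```python
from h import *
s=ctrl.observe();print(s['eef_pos'],s['wrist_force'],s['moment'],np.degrees(np.arctan2(s['ee_rot'][1][0],s['ee_rot'][0][0])))
```

```text
[0.5701658  0.18834609 0.05648764] [-3.31004397  0.23678639 -2.84320912] [ 0.03986958  0.75212867 -0.25215944] 1.6785237189106592
```

The moment says contact is at the −y corner, so I'll turn slightly and keep lowering.

Emit:
apply_moves --increments '[{"tx": 0,"ty": 0,"tz": 0,"spin": 0.05},{"tx": 0,"ty": 0,"tz": 0.025,"spin": 0},{"tx": 0,"ty": 0,"tz": 0,"spin": 0},{"tx": 0,"ty": 0,"tz": 0,"spin": 0}]'

```text
time: 11.78
eef_pos: [0.5702, 0.1884, 0.0558]
ee_rot: [[1.0, 0.025, -0.001], [0.025, -1.0, -0.0], [-0.001, 0.0, -1.0]]
wrist_force: [-5.5, -0.5, 1.8]
width: 0.0235
finger_force: 50.2
```

```bash
cat > st.py <<'E'
from h import *
s=ctrl.observe();print(s['eef_pos'],s['wrist_force'],s['moment'],np.degrees(np.arctan2(s['ee_rot'][1][0],s['ee_rot'][0][0])))
E
python3 st.py
```

```text
[0.57020436 0.18835023 0.05577681] [-5.52812062 -0.50806088  1.82138227] [0.08216176 1.21459162 0.19232295] 1.4573957230093961
```

The plate is on the pin tip (about 4.6 N) and against the fence at both ends. I'll ease off a little and slide lightly in +y.

Emit:
apply_moves --increments '[{"tx": -0.008,"ty": -0.03,"tz": -0.004,"spin": -0.01},{"tx": 0,"ty": -0.03,"tz": 0,"spin": 0},{"tx": 0,"ty": -0.03,"tz": 0,"spin": 0},{"tx": 0,"ty": -0.03,"tz": 0,"spin": 0},{"tx": 0,"ty": 0,"tz": 0,"spin": 0},{"tx": 0,"ty": 0,"tz": 0,"spin": 0}]'

```text
time: 12.52
eef_pos: [0.5701, 0.1918, 0.0558]
ee_rot: [[1.0, 0.025, -0.0], [0.025, -1.0, -0.002], [-0.0, 0.002, -1.0]]
wrist_force: [-3.8, -3.9, 0.9]
width: 0.0232
finger_force: 50.2
```

```bash
python3 st.py
```

```text
[0.57007836 0.19180118 0.05584879] [-3.79575809 -3.87450755  0.90307171] [-0.83820038  0.89554115  0.18773558] 1.4371363940535773
```

Emit:
apply_moves --increments '[{"tx": 0,"ty": -0.025,"tz": -0.004,"spin": 0},{"tx": 0,"ty": -0.025,"tz": 0,"spin": 0},{"tx": 0,"ty": 0,"tz": 0,"spin": 0},{"tx": 0,"ty": 0,"tz": 0,"spin": 0}]'

```text
time: 13.02
eef_pos: [0.57, 0.1952, 0.0559]
ee_rot: [[1.0, 0.026, -0.0], [0.026, -1.0, -0.0], [-0.0, 0.0, -1.0]]
wrist_force: [-2.4, -2.3, -3.8]
width: 0.0232
finger_force: 49.6
```

Emit:
apply_moves --increments '[{"tx": 0,"ty": -0.025,"tz": 0,"spin": 0},{"tx": 0,"ty": 0,"tz": 0,"spin": 0},{"tx": 0,"ty": 0,"tz": 0,"spin": 0}]'

```text
time: 13.4
eef_pos: [0.57, 0.1964, 0.0559]
ee_rot: [[1.0, 0.026, -0.0], [0.026, -1.0, 0.0], [-0.0, -0.0, -1.0]]
wrist_force: [-3.1, -2.4, -4.4]
width: 0.0233
finger_force: 49.5
```

The pin load has vanished at about the predicted place, so the hole is over the tip. I'll test by lowering.

Emit:
apply_moves --increments '[{"tx": 0,"ty": 0,"tz": 0.03,"spin": 0},{"tx": 0,"ty": 0,"tz": 0.02,"spin": 0},{"tx": 0,"ty": 0,"tz": 0,"spin": 0},{"tx": 0,"ty": 0,"tz": 0,"spin": 0}]'

```text
time: 13.9
eef_pos: [0.5699, 0.1967, 0.054]
ee_rot: [[1.0, 0.026, -0.0], [0.026, -1.0, 0.0], [-0.0, -0.0, -1.0]]
wrist_force: [-4.7, 1.9, -0.7]
width: 0.0231
finger_force: 50.0
```

```bash
python3 st.py
```

```text
[0.56993128 0.19666237 0.05400078] [-4.6543384   1.92354304 -0.69000951] [0.20125489 1.09891589 0.08147707] 1.5055466198682357
```

The plate is 1.9 mm down and the pin's taper pushes it +y, so I'll follow that gently.

Emit:
apply_moves --increments '[{"tx": -0.005,"ty": -0.025,"tz": 0,"spin": 0},{"tx": 0,"ty": 0,"tz": 0,"spin": 0},{"tx": 0,"ty": 0,"tz": 0,"spin": 0}]'

```text
time: 14.28
eef_pos: [0.5699, 0.1969, 0.0539]
ee_rot: [[1.0, 0.026, 0.0], [0.026, -1.0, -0.0], [0.0, 0.0, -1.0]]
wrist_force: [-4.5, -2.1, -2.9]
width: 0.0236
finger_force: 49.8
```

Emit:
apply_moves --increments '[{"tx": 0,"ty": 0,"tz": 0.025,"spin": 0},{"tx": 0,"ty": 0,"tz": 0,"spin": 0},{"tx": 0,"ty": 0,"tz": 0,"spin": 0}]'

```text
time: 14.65
eef_pos: [0.5699, 0.1973, 0.0529]
ee_rot: [[1.0, 0.026, 0.0], [0.026, -1.0, 0.0], [0.0, -0.0, -1.0]]
wrist_force: [-3.5, -0.7, -2.8]
width: 0.0233
finger_force: 49.7
```

Free going down. Continuing.

Emit:
apply_moves --increments '[{"tx": 0,"ty": 0,"tz": 0.025,"spin": 0},{"tx": 0,"ty": 0,"tz": 0.025,"spin": 0},{"tx": 0,"ty": 0,"tz": 0,"spin": 0},{"tx": 0,"ty": 0,"tz": 0,"spin": 0}]'

```text
time: 15.15
eef_pos: [0.5699, 0.1976, 0.0509]
ee_rot: [[1.0, 0.026, 0.0], [0.026, -1.0, 0.0], [0.0, -0.0, -1.0]]
wrist_force: [-1.8, 1.3, -4.1]
width: 0.0231
finger_force: 49.8
```

```bash
python3 st.py
```

```text
[0.56990281 0.19755027 0.05094403] [-1.78965394  1.25539312 -4.13415278] [0.16518612 0.59859952 0.09394037] 1.499478387137282
```

Emit:
apply_moves --increments '[{"tx": 0,"ty": -0.015,"tz": 0.025,"spin": 0},{"tx": 0,"ty": 0,"tz": 0.025,"spin": 0},{"tx": 0,"ty": 0,"tz": 0,"spin": 0},{"tx": 0,"ty": 0,"tz": 0,"spin": 0}]'

```text
time: 15.65
eef_pos: [0.5699, 0.1978, 0.0489]
ee_rot: [[1.0, 0.026, 0.0], [0.026, -1.0, 0.0], [0.0, -0.0, -1.0]]
wrist_force: [-1.5, 0.5, -4.1]
width: 0.0232
finger_force: 49.6
```

Emit:
apply_moves --increments '[{"tx": 0,"ty": 0,"tz": 0.02,"spin": 0},{"tx": 0,"ty": 0,"tz": 0,"spin": 0},{"tx": 0,"ty": 0,"tz": 0,"spin": 0}]'

```text
time: 16.02
eef_pos: [0.5699, 0.1979, 0.0482]
ee_rot: [[1.0, 0.026, 0.0], [0.026, -1.0, 0.0], [0.0, -0.0, -1.0]]
wrist_force: [-1.9, 0.1, -2.6]
width: 0.023
finger_force: 49.7
```

```bash
python3 st.py
```

```text
[0.56986699 0.19787244 0.04816382] [-1.92886733  0.10882063 -2.5970073 ] [0.00622508 0.40962376 0.08069463] 1.4835282065895319
```

Emit:
apply_moves --increments '[{"tx": 0.005,"ty": 0,"tz": 0.015,"spin": 0},{"tx": 0,"ty": 0,"tz": 0,"spin": 0},{"tx": 0,"ty": 0,"tz": 0,"spin": 0}]'

```text
time: 16.4
eef_pos: [0.5698, 0.1979, 0.048]
ee_rot: [[1.0, 0.026, -0.0], [0.026, -1.0, 0.0], [-0.0, -0.0, -1.0]]
wrist_force: [-5.1, -0.3, 6.7]
width: 0.0231
finger_force: 50.8
```

```bash
python3 st.py
```

```text
[0.56983569 0.19786221 0.04796739] [-5.07529752 -0.2529988   6.73364441] [-0.09118723  0.94347424  0.11378746] 1.4847505694470824
```

It's flat on the bed and against the fence. I'll ease the pressure and release.

Emit:
apply_moves --increments '[{"tx": -0.004,"ty": 0,"tz": -0.012,"spin": 0},{"tx": 0,"ty": 0,"tz": 0,"spin": 0},{"tx": 0,"ty": 0,"tz": 0,"spin": 0}]'

```text
time: 16.77
eef_pos: [0.5698, 0.1979, 0.048]
ee_rot: [[1.0, 0.026, -0.0], [0.026, -1.0, -0.0], [-0.0, 0.0, -1.0]]
wrist_force: [-3.4, -0.1, -0.1]
width: 0.0231
finger_force: 50.1
```

Emit:
apply_moves --increments '[{"tx": 0,"ty": 0,"tz": 0,"spin": 0},{"tx": 0,"ty": 0,"tz": 0,"spin": 0},{"tx": 0,"ty": 0,"tz": 0,"spin": 0},{"tx": 0,"ty": 0,"tz": 0,"spin": 0},{"tx": 0,"ty": 0,"tz": 0,"spin": 0},{"tx": 0,"ty": 0,"tz": 0,"spin": 0},{"tx": 0,"ty": 0,"tz": 0,"spin": 0},{"tx": 0,"ty": 0,"tz": 0,"spin": 0}]' --jaw 0

```text
time: 17.77
eef_pos: [0.5698, 0.1979, 0.0481]
ee_rot: [[1.0, 0.026, -0.0], [0.026, -1.0, 0.0], [-0.0, -0.0, -1.0]]
wrist_force: [0.7, 0.2, 0.2]
width: 0.0853
finger_force: 0.0
```

Emit:
apply_moves --increments '[{"tx": 0,"ty": 0,"tz": -0.3,"spin": 0},{"tx": 0,"ty": 0,"tz": -0.8,"spin": 0},{"tx": 0,"ty": 0,"tz": -0.9,"spin": 0},{"tx": 0,"ty": 0,"tz": -0.9,"spin": 0},{"tx": -0.5,"ty": 0,"tz": -0.9,"spin": 0},{"tx": -0.8,"ty": 0,"tz": 0,"spin": 0},{"tx": 0,"ty": 0,"tz": 0,"spin": 0},{"tx": 0,"ty": 0,"tz": 0,"spin": 0}]'

```text
time: 18.77
eef_pos: [0.5184, 0.1966, 0.2007]
ee_rot: [[1.0, 0.026, 0.001], [0.026, -1.0, 0.0], [0.001, -0.0, -1.0]]
wrist_force: [1.0, -0.2, -0.4]
width: 0.0852
finger_force: 0.0
```

Run:
```python
from t import *
d=wrist();np.save('w5.npy',d,allow_pickle=True);print(d['p']);cv2.imwrite('pics/w5.png',d['image'][:,:,::-1]);tmpl(d,.021,(100,40,460,240))
```

```text
[0.5183995  0.19662505 0.2006961 ]
plate [558.9 200.4] [ 91.  169.1] 1.51
 inner 535.7 141.7 r 3.8
 inner 568.6 247.6 r 1.9
 inner 568.6 237.5 r 2.9
 inner 580.8 142.9 r 3.9
 inner 564.9 196.9 r 33.6
```

View pics/w5.png

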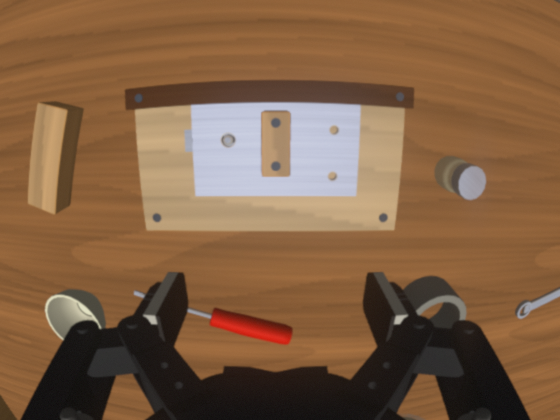

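The pin shows in the hole at (228,140). The plate's far edge meets the fence line, and its yaw is 1.51° against the fence's 1.49°. The other things are undisturbed, so I'm handing in.

```bash
python3 -c "
from plant import ctrl
print(ctrl.finish_job())"
```

```text
the job is handed in; nothing more can be done
None
```

The template is lying flat on the jig bed, over the pin and square against the fence (yaw within 0.02° as measured by the wrist camera); I released it and handed the job in at about 19 s, with the other things on the bench undisturbed.

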